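# Round feed cakes back into their moulds

## Robot

A 6-joint arm with a two-finger parallel gripper is mounted at the origin on the work surface. World frame = base frame: x ahead of the robot, y to its left, z up, the work surface at z = 0. Lengths are in m, angles in rad, forces in N, time in s.
With the tool pointing down it reaches from about 0.3 to 0.85 m from the base axis. Payload 4.2 kg.
Tool frame: the origin (TCP) lies at the centre of the arm's flange, where the gripper is bolted on; the fingertips stand 191 mm ahead of it and the grasp point (between the pads) lies 172 mm ahead of it; z points along the fingers, y is the line along which they close (so a half turn about z gives the same grasp; the last joint's range is limited). The gripper opens to 91 mm and grips with 3 to 60 N. Pads are 32 mm wide; open, the fingers measure 118 mm over their backs; the gripper's body (76 mm by 178 mm) begins 60 mm behind the grasp point.
Start: joints at [1.14, 0.32, 1.565, -0, 1.257, -0.02], TCP at [0.23, 0.527, 0.405] pointing down, gripper open.
Joint ranges: [-3.11, 3.11], [-0.84, 2.01], [0.21, 2.61], [-1.34, 4.49], [0.05, 2.63], [-2.56, 2.56]. Speed limits (rad/s): [2.57, 2.57, 3.14, 3.14, 3.14, 3.14].

## Interface

Orientations are given as a unit quaternion [w, x, y, z].
In Python, from workcell import state, camera, close_job gives the robot as it stands.
- The arm moves only by the shell command python3 -m handwheel 'ROWS' [FORCE]. ROWS is JSON, a list of rows, each a list of 3 entries, a list of its own where there are three numbers: the shift along the tool's x, y, z in m, then the turn, a rotation vector about the tool's x, y, z in rad, then the opening, from -1 (shut) to 1 (fully open). In form: [[[x, y, z], [wx, wy, wz], claw], ...]. A call has 1 to 12 rows; each row shifts and turns the commanded pose from where the row before left it, along the tool's axes as they then stand; what a row does not reach is not made up. A row lasts 1/12 s, in which the tool goes at most 41.7 mm and 7.16 degrees, less where a joint would pass 70% of its speed; a pose out of reach is approached as far as the arm can. A call is refused whole if a number of a shift passes 0.0417 or a number of a turn 0.125, either way. A call with a gripper value outside its range is refused whole. The fingers move at their own pace and stop on an object; FORCE is the grip in N (left out, the last holds). Time passes only in rows, so rows that do not move let the fingers close. It gives the time, the measured TCP pose, the force, the opening and the grip force at its end, in the units of the state.
- state(): the state, without advancing time (a new reading comes with each control period).
- camera(name): name is "scene" or "top" or "wrist"; returns a dict with "img" (400x640x3 uint8, blue, green, red), "fx", "fy", "cx", "cy" (pixels), "xyz" and "rotation" of the camera in the world; the wrist camera has in their place "T_tool_cam" (4x4, takes a point from camera to tool coordinates, whose origin is the TCP and whose axes are the flange's). Camera axes: x right, y up, looking along -z (the intrinsics and any distortion apply to the point x, -y, -z); pixel columns grow to the right and rows downward; lengths in m; the calibration is good to about 2 mm. A picture is of the moment at which its call begins: read the wrist's pose just before it. There is no depth.
- close_job(): hands the job in; it is judged then, once.
The state is a dict: "t": time; "joint_pos": joint angles; "qd": joint speeds; "tau": joint torques, N m; "eef_pos": TCP position; "tool_rot": TCP orientation; "contact_force": force on the tool from outside, world axes, zero at the start; "moment": the same for the moment, N m; "gripper_width": finger opening in m; "grip_force": force on a finger pad.
Only numpy, scipy, OpenCV 4.12 (cv2) and the standard library are available. Lean on these libraries where they do the work, as an engineer would, in place of code of your own. Each camera call takes 0.05 s, during which the arm holds its last target. There are 200 camera calls.

## Task

The four round bird-feed cakes came out of their moulds too soon: put each one, stick up, back into the round blue mould of its own size, the smallest cake in the smallest mould and so on up, so that it sits flat on the mould's floor. Do not tip any cake over, and leave the two square cakes where they are.

Things in the scene. Friction and masses are not known exactly. Their poses are not given: they have to be found in the camera images.
- cake_mini: The smallest of four round bird-feed cakes (pale fat with dark seeds): a disc 32 mm in diameter and 30 mm high, lower edge bevelled by 3 mm. A wooden stick, 10 mm thick, is fixed upright in its centre and stands from the cake's top (30 mm) to 75 mm above its underside: lift the cake by it. Origin: centre of the underside; z up along the stick. Loose, yaw arbitrary.
- cake_small: The second smallest of four round bird-feed cakes (pale fat with dark seeds): a disc 46 mm in diameter and 30 mm high, lower edge bevelled by 3 mm. A wooden stick, 10 mm thick, is fixed upright in its centre and stands from the cake's top (30 mm) to 75 mm above its underside: lift the cake by it. Origin: centre of the underside; z up along the stick. Loose, yaw arbitrary.
- cake_medium: The second largest of four round bird-feed cakes (pale fat with dark seeds): a disc 60 mm in diameter and 30 mm high, lower edge bevelled by 3 mm. A wooden stick, 10 mm thick, is fixed upright in its centre and stands from the cake's top (30 mm) to 75 mm above its underside: lift the cake by it. Origin: centre of the underside; z up along the stick. Loose, yaw arbitrary.
- cake_large: The largest of four round bird-feed cakes (pale fat with dark seeds): a disc 74 mm in diameter and 30 mm high, lower edge bevelled by 3 mm. A wooden stick, 10 mm thick, is fixed upright in its centre and stands from the cake's top (30 mm) to 75 mm above its underside: lift the cake by it. Origin: centre of the underside; z up along the stick. Loose, yaw arbitrary.
- square_small: The smaller of two square bird-feed cakes: 44 x 44 mm, 30 mm high, the same material as the round ones. Not part of the job. A wooden stick, 10 mm thick, is fixed upright in its centre and stands from the cake's top (30 mm) to 75 mm above its underside. Origin: centre of the underside; z up along the stick. Loose, yaw arbitrary.
- square_large: The larger of two square bird-feed cakes: 60 x 60 mm, 30 mm high, the same material as the round ones. Not part of the job. A wooden stick, 10 mm thick, is fixed upright in its centre and stands from the cake's top (30 mm) to 75 mm above its underside. Origin: centre of the underside; z up along the stick. Loose, yaw arbitrary.
- mould_mini: The smallest of four round blue silicone moulds, for the 32 mm round cake: an open cup, 20 mm high, 53 mm in outer diameter (59 mm at the rim), pocket 45 mm in diameter with a flat floor 4 mm above the bench, the uppermost 4 mm of its mouth flared by 3 mm. It clings to the bench and does not move. Origin: centre of its underside, on the bench; z up.
- mould_small: The second smallest of four round blue silicone moulds, for the 46 mm round cake: an open cup, 20 mm high, 67 mm in outer diameter (73 mm at the rim), pocket 59 mm in diameter with a flat floor 4 mm above the bench, the uppermost 4 mm of its mouth flared by 3 mm. It clings to the bench and does not move. Origin: centre of its underside, on the bench; z up.
- mould_medium: The second largest of four round blue silicone moulds, for the 60 mm round cake: an open cup, 20 mm high, 81 mm in outer diameter (87 mm at the rim), pocket 73 mm in diameter with a flat floor 4 mm above the bench, the uppermost 4 mm of its mouth flared by 3 mm. It clings to the bench and does not move. Origin: centre of its underside, on the bench; z up.
- mould_large: The largest of four round blue silicone moulds, for the 74 mm round cake: an open cup, 20 mm high, 95 mm in outer diameter (101 mm at the rim), pocket 87 mm in diameter with a flat floor 4 mm above the bench, the uppermost 4 mm of its mouth flared by 3 mm. It clings to the bench and does not move. Origin: centre of its underside, on the bench; z up.
Not all that is in view belongs to the job. Leave any purple look-alike of the cake_mini alone.

How it is judged:
By the outcome, as a careful person would: the job done as asked, in the order asked, and still so for the second after the job is handed in, with the robot touching nothing.
It also fails if it takes over 109 s, if anything falls off the work surface, if the arm or the gripper's body presses on something with over 40 N, if the wrist force passes 120 N, or if a joint passes its speed limit or range.

## Working session

There is one attempt and no reset: what is moved stays moved. The work goes in short steps, Python scripts to look and compute and a shell command to move; the robot and the scene stay as the last step left them, time stands still between calls to the robot, and variables do not carry over. Pictures are saved under pics/ and viewed, at most 14 in all, crops included, and the job is handed in when it is done.

```bash
mkdir -p pics; python3 - <<'E'
from workcell import state,camera
import cv2
s=state();print({k:s[k] for k in('t','eef_pos','tool_rot','gripper_width')})
for n in('top','scene'):
    c=camera(n);cv2.imwrite(f'pics/{n}0.png',c['img']);print({k:v for k,v in c.items() if k!='img'})
E
```

```text
{'t': 0.0, 'eef_pos': array([0.22954014, 0.52702377, 0.4039138 ]), 'tool_rot': array([-1.91637707e-04,  2.03934602e-01,  9.78984121e-01, -8.55904293e-04]), 'gripper_width': 0.09161816587300275}
{'fx': 384.682368211913, 'fy': 384.682368211913, 'cx': 317.52826805234895, 'cy': 208.32284884041357, 'xyz': array([ 0.41852398, -0.01607806,  0.94271794]), 'rotation': array([-0.70095008, -0.06943038,  0.05180288,  0.70792999])}
{'fx': 507.03188547089974, 'fy': 507.03188547089974, 'cx': 331.05478618829125, 'cy': 198.8307751214386, 'xyz': array([ 1.29301302, -0.15075673,  0.84574987]), 'rotation': array([0.72240678, 0.28346354, 0.23812422, 0.58401518])}
```

View pics/top0.png

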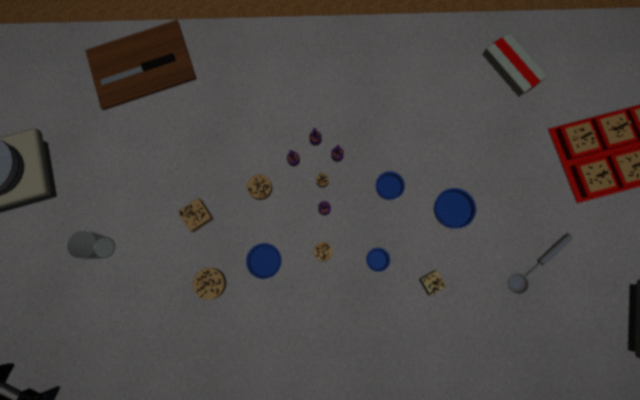

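View pics/scene0.png

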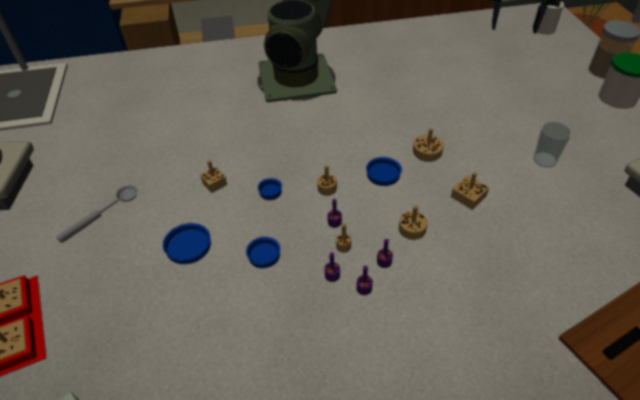

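```bash
cat > h.py <<'E'
import numpy as np,cv2
from scipy.optimize import minimize
from scipy.spatial.transform import Rotation as R
from workcell import state,camera
def rot(q): return R.from_quat(np.roll(q,-1)).as_matrix()
def cam(n):
    s=state(); c=camera(n)
    if n=='wrist':
        T=np.eye(4);T[:3,:3]=rot(s['tool_rot']);T[:3,3]=s['eef_pos'];T=T@c['T_tool_cam'];c['Rm'],c['p']=T[:3,:3],T[:3,3]
    else: c['Rm'],c['p']=rot(c['rotation']),c['xyz']
    return c
def proj(c,P):
    q=(np.atleast_2d(P)-c['p'])@c['Rm']
    return np.c_[c['cx']-c['fx']*q[:,0]/q[:,2],c['cy']+c['fy']*q[:,1]/q[:,2]]
def unproj(c,uv,z):
    d=c['Rm']@np.array([(uv[0]-c['cx'])/c['fx'],-(uv[1]-c['cy'])/c['fy'],-1]);return (c['p']+d*(z-c['p'][2])/d[2])[:2]
A=np.linspace(0,2*np.pi,40)
def ring(x,y,z,r): return np.c_[x+r*np.cos(A),y+r*np.sin(A),0*A+z]
def parts(kind,d,x,y):
    if kind=='mould': return [np.r_[ring(x,y,0,d/2-.003),ring(x,y,.02,d/2)]]
    return [np.r_[ring(x,y,0,d/2-.003),ring(x,y,.003,d/2),ring(x,y,.03,d/2)],np.r_[ring(x,y,.03,.005),ring(x,y,.075,.005)]]
U=4
def fit(c,kind,d,xy0,verbose=False):
    # silhouette IoU fit in an upsampled crop
    xy=np.array(xy0)
    for _ in range(2):
        pts=np.vstack([proj(c,p) for p in parts(kind,d,*xy)]);m=8 if c['fx']<600 else 20
        a=np.maximum(np.floor(pts.min(0)-m).astype(int),0);b=np.minimum(np.ceil(pts.max(0)+m).astype(int),[640,400])
        im=cv2.resize(c['img'][a[1]:b[1],a[0]:b[0]],None,fx=U,fy=U,interpolation=cv2.INTER_CUBIC).astype(int)
        mx=im.max(2)+1
        if kind=='mould': M=(im[...,0]-im[...,2])/mx>.45
        else: M=(im[...,2]-im[...,0])/mx>.30
        M=cv2.morphologyEx(M.astype(np.uint8),cv2.MORPH_CLOSE,np.ones((4*U+1,)*2))
        def render(p):
            S=np.zeros_like(M)
            for q in parts(kind,d,*p):
                uv=(proj(c,q)-a+.5)*U-.5
                cv2.fillConvexPoly(S,cv2.convexHull(np.round(uv*16).astype(np.int32)),1,shift=4)
            return S
        def cost(p):
            S=render(p);return -(S&M).sum()/(S|M).sum()
        r=minimize(cost,xy,method='Nelder-Mead',options=dict(initial_simplex=xy+np.array([[0,0],[.008,0],[0,.008]]),xatol=1e-4,fatol=1e-5));xy=r.x
    return xy,-r.fun
E
cat > m0.py <<'E'
from h import *
import json
O=dict(cake_mini=('cake',.032,(322,181)),cake_small=('cake',.046,(323,251)),cake_medium=('cake',.060,(259,187)),cake_large=('cake',.074,(209,284)),
mould_mini=('mould',.059,(377,260)),mould_small=('mould',.073,(390,185)),mould_medium=('mould',.087,(264,260)),mould_large=('mould',.101,(455,208)))
t,s=cam('top'),cam('scene');res={}
for n,(k,d,uv) in O.items():
    x0=unproj(t,uv,.02);a,fa=fit(t,k,d,x0);b,fb=fit(s,k,d,a);print(n,(a*1e3).round(1),round(fa,3),(b*1e3).round(1),round(fb,3));res[n]=[a.tolist(),b.tolist()]
for uv in [(315,137),(293,158),(337,153),(324,208)]: print('purple',(unproj(t,uv,.03)*1e3).round())
for uv in [(195,214),(433,283)]: print('sq',(unproj(t,uv,.03)*1e3).round())
w=cam('wrist');cv2.imwrite('pics/w0.png',w['img']);print(w['T_tool_cam'].round(3),w['fx'])
json.dump(res,open('res.json','w'))
E
python3 m0.py
```

```text
cake_mini [622.9  24.8] -0.0 [614.9  32.8] -0.0
cake_small [522.   15.1] -0.0 [534.   27.1] -0.0
cake_medium [676.8 204.2] -0.0 [676.8 204.2] -0.0
cake_large [447.7 341.4] -0.0 [447.7 341.4] -0.0
mould_mini [479.9 -78.2] -0.0 [479.9 -78.2] -0.0
mould_small [ 700.  -133.3] -0.0 [ 708.  -133.3] -0.0
mould_medium [534.4 187. ] -0.0 [534.4 187. ] -0.0
mould_large [ 635.4 -267.2] -494232774453690.6 [ 659.4 -251.2] -0.0
purple [757.  11.]
purple [704.  66.]
purple [715. -43.]
purple [578.  -9.]
sq [567. 303.]
sq [ 398. -260.]
[[ 0.     0.971  0.238  0.068]
 [ 1.    -0.001  0.002 -0.   ]
 [ 0.002  0.238 -0.971  0.021]
 [ 0.     0.     0.     1.   ]] 328.1709182980167h.py:41: RuntimeWarning: overflow encountered in scalar negative
  S=render(p);return -(S&M).sum()/(S|M).sum()
```

```bash
sed -i 's|return -(S&M).sum()/(S|M).sum()|return -float((S\&M).sum())/float((S\|M).sum())|' h.py; grep -n "return -f" h.py; python3 m0.py
```

```text
cake_mini [622.9  24.8] -0.0 [614.9  32.8] -0.0
cake_small [522.   15.1] -0.0 [534.   27.1] -0.0
cake_medium [676.8 204.2] -0.0 [676.8 204.2] -0.0
cake_large [446.9 342.3] -0.0 [446.9 342.3] -0.0
mould_mini [479.9 -78.6] -0.0 [479.9 -78.6] -0.0
mould_small [ 700.  -133.3] -0.0 [ 708.  -133.3] -0.0
mould_medium [534.2 187.4] -0.0 [534.2 187.4] -0.0
mould_large [ 636.2 -270.3] -497605785484868.2 [ 676.2 -246.3] -0.0
purple [757.  11.]
purple [704.  66.]
purple [715. -43.]
purple [578.  -9.]
sq [567. 303.]
sq [ 398. -260.]
[[ 0.     0.971  0.238  0.068]
 [ 1.    -0.001  0.002 -0.   ]
 [ 0.002  0.238 -0.971  0.021]
 [ 0.     0.     0.     1.   ]] 328.1709182980167sed: -e expression #1, char 35: unknown option to 's'
h.py:41: RuntimeWarning: overflow encountered in scalar negative
  S=render(p);return -(S&M).sum()/(S|M).sum()
```

```bash
sed -i 's#return -(S&M).sum()/(S|M).sum()#return -float((S\&M).sum())/float((S|M).sum())#' h.py; grep -n "return -f" h.py; python3 m0.py
```

```text
41:            S=render(p);return -float((S&M).sum())/float((S|M).sum())
cake_mini [649.8  -5.5] 0.753 [648.9  -1.7] 0.779
cake_small [474.6  -4.7] 0.866 [472.3  -0.9] 0.867
cake_medium [635.9 151.3] 0.87 [632.8 155.5] 0.907
cake_large [402.6 265. ] 0.895 [399.1 270.8] 0.919
mould_mini [ 456.4 -135.1] 0.848 [ 450.9 -130.3] 0.801
mould_small [ 636.5 -169.6] 0.872 [ 630.9 -167. ] 0.86
mould_medium [454.9 137.4] 0.895 [448.9 142.4] 0.858
mould_large [ 578.4 -325.7] 0.91 [ 572.5 -321.7] 0.893
purple [757.  11.]
purple [704.  66.]
purple [715. -43.]
purple [578.  -9.]
sq [567. 303.]
sq [ 398. -260.]
[[ 0.     0.971  0.238  0.068]
 [ 1.    -0.001  0.002 -0.   ]
 [ 0.002  0.238 -0.971  0.021]
 [ 0.     0.     0.     1.   ]] 328.1709182980167
```

```bash
python3 -m handwheel '[[[0,0,0],[0,0,-0.103],0.2],[[0,0,0],[0,0,-0.103],0.2],[[0,0,0],[0,0,-0.103],0.2],[[0,0,0],[0,0,-0.102],0.2],[[-0.02,-0.033,0],[0,0,0],-0.13],[[-0.02,-0.033,0],[0,0,0],-0.13],[[-0.02,-0.033,0],[0,0,0],-0.13],[[-0.02,-0.033,0],[0,0,0],-0.13],[[-0.02,-0.033,0],[0,0,0],-0.13],[[-0.02,-0.033,0],[0,0,0],-0.13],[[-0.02,-0.033,0],[0,0,0],-0.13],[[-0.02,-0.033,0],[0,0,0],-0.13]]' 20
python3 -m handwheel '[[[-0.02,-0.033,0],[0,0,0],-0.13],[[-0.02,-0.033,0],[0,0,0],-0.13],[[-0.02,-0.033,0],[0,0,0],-0.13],[[-0.02,-0.033,0],[0,0,0],-0.13],[[-0.02,-0.033,0],[0,0,0],-0.13],[[-0.02,-0.033,0],[0,0,0],-0.13],[[-0.02,-0.033,0],[0,0,0],-0.13],[[-0.02,-0.033,0],[0,0,0],-0.13],[[0,0,0],[0,0,0],-0.13],[[0,0,0],[0,0,0],-0.13]]'
cat > m1.py <<'E'
from h import *
import json,sys
res=json.load(open('res.json'));D=dict(mini=(.032,.059),small=(.046,.073),medium=(.06,.087),large=(.074,.101))
s=state();print(s['t'],s['eef_pos'].round(4),s['tool_rot'].round(4),s['joint_pos'].round(2),round(s['gripper_width'],4))
w=cam('wrist');cv2.imwrite('pics/'+sys.argv[1],w['img'])
for n,ab in res.items():
    k,z=n.split('_');x0=np.mean(ab[:2],0);u=proj(w,[*x0,.02])[0]
    if 0<u[0]<640 and 0<u[1]<400:
        a,f=fit(w,k,D[z][k=='mould'],x0);print(n,u.round(),(a*1e3).round(1),round(f,3))
E
python3 m1.py w1.png
```

```text
t: 1.55
eef_pos: [0.3902, 0.2615, 0.4051]
tool_rot: [0.0, -0.0, 1.0, 0.0]
contact_force: [0.1, 0.7, 0.0]
gripper_width: 0.0397
grip_force: 0.0
t: 2.38
eef_pos: [0.5504, -0.0024, 0.4044]
tool_rot: [-0.0, 0.002, 1.0, 0.0]
contact_force: [0.4, -0.0, -0.8]
gripper_width: 0.0398
grip_force: 0.0
2.3833 [ 0.5504 -0.0024  0.4044] [-2.0e-04  1.7e-03  1.0e+00  2.0e-04] [-0.03  0.28  1.62  0.    1.24 -1.59] 0.0398
cake_mini [320. 268.] [649.   -3.8] 0.111
cake_small [320. 115.] [475.2  -3.6] 0.923
cake_medium [452. 256.] [658.3 117.5] 0.337
cake_large [586.  40.] [400.8 268. ] 0.936
mould_mini [197.  96.] [ 455.5 -132.7] 0.894
mould_small [181. 256.] [ 636.7 -171.5] 0.083
mould_medium [455.  94.] [455.3 137.3] 0.926
mould_large [ 40. 208.] [ 576.1 -327.1] 0.816
```

View pics/w1.png

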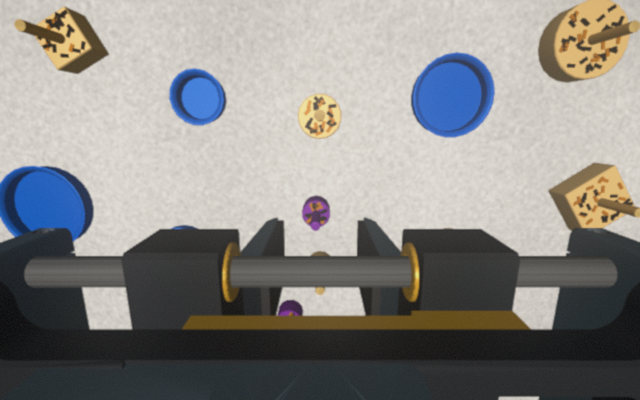

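```bash
python3 -m handwheel '[[[-0.04,0,0],[0,0,0],-0.13],[[-0.04,0,0],[0,0,0],-0.13],[[-0.04,0,0],[0,0,0],-0.13],[[-0.04,0,0],[0,0,0],-0.13],[[0,0,0],[0,0,0],-0.13],[[0,0,0],[0,0,0],-0.13],[[0,0,0],[0,0,0],-0.13]]'
python3 m1.py w2.png
```

```text
t: 3.02
eef_pos: [0.7089, 0.0007, 0.4044]
tool_rot: [-0.001, -0.001, 1.0, 0.0]
contact_force: [-0.3, 0.4, 0.7]
gripper_width: 0.0393
grip_force: 0.0
3.0167 [7.089e-01 7.000e-04 4.044e-01] [-1.e-03 -1.e-03  1.e+00  2.e-04] [-0.02  0.54  1.21  0.    1.39 -1.59] 0.0393
cake_mini [317. 132.] [650.8  -4. ] 0.892
cake_medium [463. 118.] [635.7 150.6] 0.913
mould_small [163. 117.] [ 635.3 -168.6] 0.906
mould_large [ 6. 58.] [ 575.6 -326.5] 0.981
```

View pics/w2.png

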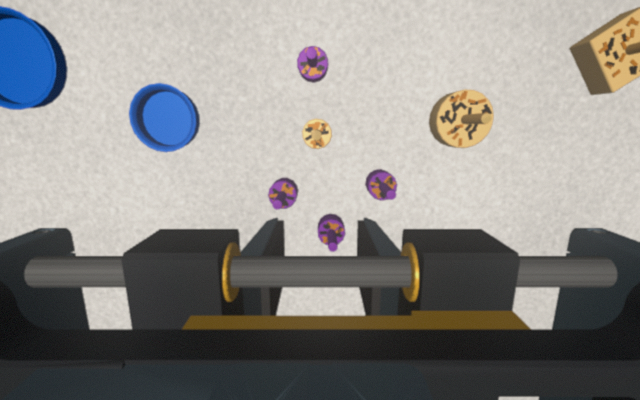

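```bash
python3 -m handwheel '[[[0.0295,-0.0025,0],[0,0,0],-0.13],[[0.0295,-0.0025,0.02],[0,0,0],-0.13],[[0,0,0.033],[0,0,0],-0.13],[[0,0,0.033],[0,0,0],-0.13],[[0,0,0.02],[0,0,0],-0.13],[[0,0,0],[0,0,0],-0.13],[[0,0,0],[0,0,0],-0.13],[[0,0,0],[0,0,0],-0.13]]'
cat > look.py <<'E'
from h import *
import sys
for i in range(1): s=state();print(s['t'],s['eef_pos'].round(4),s['tool_rot'].round(4))
w=cam('wrist');cv2.imwrite('pics/'+sys.argv[1],w['img'])
if len(sys.argv)>3:
    x,y=float(sys.argv[2]),float(sys.argv[3]);print('stick top/base px',proj(w,[[x,y,.075],[x,y,.03]]).round())
E
python3 look.py w3.png .650 -.004
```

```text
t: 3.73
eef_pos: [0.6506, -0.0055, 0.3013]
tool_rot: [0.002, -0.0, 1.0, 0.0]
contact_force: [0.4, 0.2, -0.2]
gripper_width: 0.0395
grip_force: 0.0
3.7333 [ 0.6506 -0.0055  0.3013] [ 1.9e-03 -2.0e-04  1.0e+00  0.0e+00]
stick top/base px [[323. 228.]
 [322. 210.]]
```

View pics/w3.png

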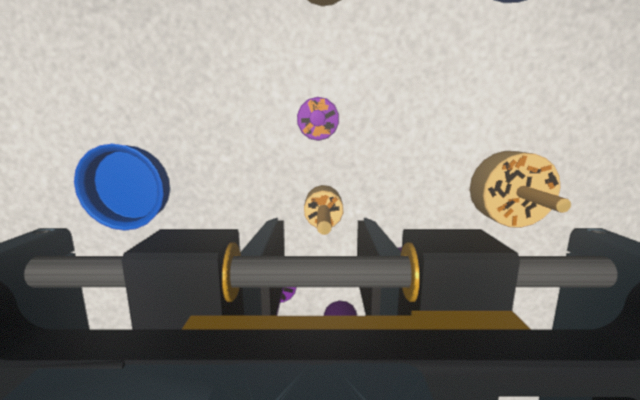

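```bash
python3 -m handwheel '[[[0,0,0.03],[0,0,0],-0.13],[[0,0,0.03],[0,0,0],-0.13],[[0,0,0.012],[0,0,0],-0.13],[[0,0,0],[0,0,0],-0.13],[[0,0,0],[0,0,0],-1],[[0,0,0],[0,0,0],-1],[[0,0,0],[0,0,0],-1],[[0,0,0],[0,0,0],-1],[[0,0,0],[0,0,0],-1],[[0,0,0],[0,0,0],-1]]' 25
python3 -m handwheel '[[[0,0,0],[0,0,0],-1],[[0,0,0],[0,0,0],-1],[[0,0,-0.01],[0,0,0],-1],[[0,0,-0.03],[0,0,0],-1],[[0,0,-0.03],[0,0,0],-1],[[0,0,-0.03],[0,0,0],-1],[[0,0,0],[0,0,0],-1],[[0,0,0],[0,0,0],-1]]'
```

```text
t: 4.62
eef_pos: [0.6511, -0.0058, 0.228]
tool_rot: [0.001, -0.0, 1.0, 0.0]
contact_force: [-0.4, -0.6, 3.5]
gripper_width: 0.0094
grip_force: 25.0
t: 5.28
eef_pos: [0.651, -0.0058, 0.3293]
tool_rot: [0.002, -0.0, 1.0, -0.0]
contact_force: [-0.2, -0.1, -0.6]
gripper_width: 0.0094
grip_force: 25.0
```

```bash
python3 -m handwheel '[[[0.015,-0.01,0],[0,0,0],-1],[[0.03,-0.02,0],[0,0,0],-1],[[0.03,-0.02,0],[0,0,0],-1],[[0.03,-0.02,0],[0,0,0],-1],[[0.03,-0.02,0],[0,0,0],-1],[[0.03,-0.02,0],[0,0,0],-1],[[0.02,-0.01,0],[0,0,0],-1],[[0.0095,-0.007,0],[0,0,0],-1],[[0,0,0],[0,0,0],-1],[[0,0,0],[0,0,0],-1],[[0,0,0.03],[0,0,0],-1],[[0,0,0],[0,0,0],-1]]'
python3 look.py w4.png .4557 -.133; python3 - <<'E'
from h import *
w=cam('wrist');print(proj(w,ring(.4557,-.133,.02,.0295)[::10]).round())
E
```

```text
t: 6.28
eef_pos: [0.4563, -0.1319, 0.2934]
tool_rot: [-0.003, -0.001, 1.0, 0.001]
contact_force: [-1.2, -0.2, -1.3]
gripper_width: 0.009
grip_force: 25.0
6.2833 [ 0.4563 -0.1319  0.2934] [-3.0e-03 -5.0e-04  1.0e+00  1.2e-03]
stick top/base px [[318. 235.]
 [318. 216.]]
[[319. 246.]
 [355. 210.]
 [316. 175.]
 [282. 216.]]
```

View pics/w4.png

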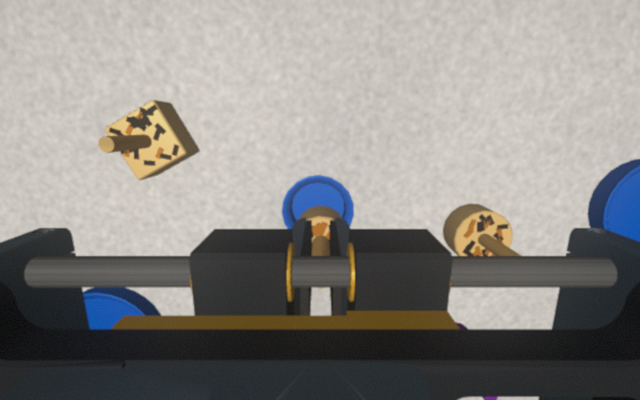

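```bash
python3 -m handwheel '[[[0,0,0.02],[0,0,0],-1],[[0,0,0.02],[0,0,0],-1],[[0,0,0.01],[0,0,0],-1],[[0,0,0.008],[0,0,0],-1],[[0,0,0.006],[0,0,0],-1],[[0,0,0],[0,0,0],-1],[[0,0,0],[0,0,0],-1]]'
python3 -m handwheel '[[[0,0,0.001],[0,0,0],-1],[[0,0,0],[0,0,0],-1],[[0,0,0],[0,0,0],-0.13],[[0,0,0],[0,0,0],-0.13],[[0,0,0],[0,0,0],-0.13],[[0,0,0],[0,0,0],-0.13],[[0,0,0],[0,0,0],-0.13],[[0,0,-0.03],[0,0,0],-0.13],[[0,0,-0.04],[0,0,0],-0.13],[[0,0,-0.04],[0,0,0],-0.13],[[0,0,0],[0,0,0],-0.13],[[0,0,0],[0,0,0],-0.13]]'
python3 look.py w5.png
```

```text
t: 6.97
eef_pos: [0.4568, -0.1328, 0.2332]
tool_rot: [0.0, -0.0, 1.0, -0.0]
contact_force: [-0.1, -0.4, 0.3]
gripper_width: 0.0097
grip_force: 25.0
t: 7.97
eef_pos: [0.4567, -0.1329, 0.344]
tool_rot: [0.003, -0.0, 1.0, -0.001]
contact_force: [-1.2, 0.6, 0.6]
gripper_width: 0.0396
grip_force: 0.0
7.9667 [ 0.4567 -0.1329  0.344 ] [ 2.8e-03 -1.0e-04  1.0e+00 -9.0e-04]
```

View pics/w5.png

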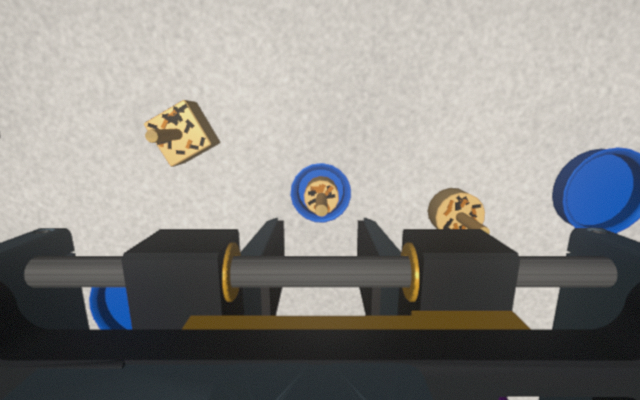

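```bash
python3 -m handwheel '[[[-0.005,0.033,0],[0,0,0],-0.13],[[-0.005,0.032,0],[0,0,0],-0.13],[[-0.005,0.032,0],[0,0,0],-0.13],[[-0.0036,0.032,0],[0,0,0],-0.13],[[0,0,0.03],[0,0,0],-0.13],[[0,0,0],[0,0,0],-0.13],[[0,0,0],[0,0,0],-0.13]]'
python3 - <<'E'
from h import *
for i in range(3):
    w=cam('wrist');print(state()['eef_pos'].round(4),proj(w,[[.4751,-.0037,.075],[.4751,-.0037,.03]]).round())
E
python3 m1.py w6.png | grep -E "cake_small|mould_"
```

```text
t: 8.6
eef_pos: [0.4738, -0.0036, 0.3094]
tool_rot: [-0.004, -0.001, 1.0, 0.0]
contact_force: [0.2, 0.3, 0.2]
gripper_width: 0.0394
grip_force: 0.0
[ 0.4744 -0.0041  0.3107] [[320. 230.]
 [320. 213.]]
[ 0.4748 -0.0044  0.3115] [[321. 228.]
 [321. 211.]]
[ 0.475  -0.0045  0.3121] [[322. 226.]
 [321. 210.]]
cake_small [323. 204.] [475.4  -3.4] 0.912
mould_mini [167. 181.] [ 455.6 -133.1] 0.426
mould_small [151. 365.] [ 633.7 -168.3] 0.0
mould_medium [494. 179.] [455.1 137.3] 0.929
```

```bash
python3 -m handwheel '[[[0,0.0005,0.03],[0,0,0],-0.13],[[0,0.0005,0.03],[0,0,0],-0.13],[[0,0,0.015],[0,0,0],-0.13],[[0,0,0.009],[0,0,0],-0.13],[[0,0,0],[0,0,0],-0.13],[[0,0,0],[0,0,0],-1],[[0,0,0],[0,0,0],-1],[[0,0,0],[0,0,0],-1],[[0,0,0],[0,0,0],-1],[[0,0,0],[0,0,0],-1],[[0,0,0],[0,0,0],-1],[[0,0,0],[0,0,0],-1]]' 25
python3 -m handwheel '[[[0,0,0],[0,0,0],-1],[[0,0,-0.01],[0,0,0],-1],[[0,0,-0.03],[0,0,0],-1],[[0,0,-0.03],[0,0,0],-1],[[0,0,-0.03],[0,0,0],-1],[[0,0,0],[0,0,0],-1],[[0,0,0],[0,0,0],-1]]'
```

```text
t: 9.8
eef_pos: [0.4751, -0.0028, 0.2284]
tool_rot: [0.001, -0.0, 1.0, 0.0]
contact_force: [-0.4, 0.9, 4.9]
gripper_width: 0.0094
grip_force: 25.0
t: 10.38
eef_pos: [0.475, -0.0027, 0.329]
tool_rot: [0.002, -0.0, 1.0, 0.0]
contact_force: [-0.6, -0.8, -0.8]
gripper_width: 0.0091
grip_force: 25.0
```

```bash
python3 -m handwheel '[[[-0.012,-0.012,0],[0,0,0],-1],[[-0.024,-0.025,0],[0,0,0],-1],[[-0.026,-0.027,0],[0,0,0],-1],[[-0.026,-0.027,0],[0,0,0],-1],[[-0.026,-0.027,0],[0,0,0],-1],[[-0.024,-0.025,0],[0,0,0],-1],[[-0.015,-0.015,0],[0,0,0],-1],[[-0.008,-0.008,0],[0,0,0],-1],[[0,0,0.02],[0,0,0],-1],[[0,0,0.02],[0,0,0],-1],[[0,0,0],[0,0,0],-1],[[0,0,0],[0,0,0],-1]]'
python3 m1.py w7.png | grep -E "mould_|^[0-9]"; python3 - <<'E'
from h import *
w=cam('wrist');print(state()['eef_pos'].round(4),proj(w,ring(.6358,-.169,.02,.0365)[::10]).round())
E
```

```text
t: 11.38
eef_pos: [0.6352, -0.1686, 0.2849]
tool_rot: [-0.003, -0.0, 1.0, 0.001]
contact_force: [0.3, 0.1, 0.7]
gripper_width: 0.0092
grip_force: 25.0
11.3833 [ 0.6352 -0.1686  0.2849] [-3.e-03 -1.e-04  1.e+00  9.e-04] [-0.28  0.54  1.53  0.    1.08 -1.85] 0.0092
mould_small [320. 214.] [ 635.4 -169.3] 0.383
mould_large [107. 137.] [ 577.1 -322.9] 0.943
[ 0.636  -0.1686  0.2878] [[320. 258.]
 [367. 213.]
 [316. 168.]
 [273. 220.]]
```

View pics/w7.png

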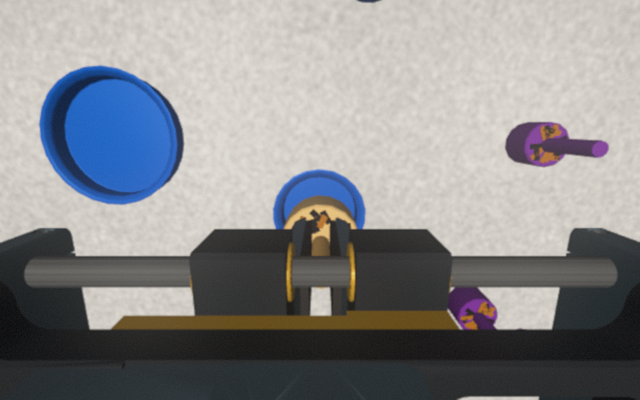

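```bash
python3 -m handwheel '[[[0,0,0.02],[0,0,0],-1],[[0,0,0.015],[0,0,0],-1],[[0,0,0.01],[0,0,0],-1],[[0,0,0.006],[0,0,0],-1],[[0,0,0.004],[0,0,0],-1],[[0,0,0],[0,0,0],-1],[[0,0,0],[0,0,0],-1]]'
python3 -m handwheel '[[[0,0,0],[0,0,0],-0.13],[[0,0,0],[0,0,0],-0.13],[[0,0,0],[0,0,0],-0.13],[[0,0,0],[0,0,0],-0.13],[[0,0,0],[0,0,0],-0.13],[[0,0,-0.03],[0,0,0],-0.13],[[0,0,-0.04],[0,0,0],-0.13],[[0,0,-0.03],[0,0,0],-0.13],[[0,0,0],[0,0,0],-0.13],[[0,0,0],[0,0,0],-0.13]]'
python3 look.py w8.png
```

```text
t: 12.07
eef_pos: [0.6362, -0.1688, 0.2335]
tool_rot: [0.001, -0.0, 1.0, -0.0]
contact_force: [0.1, -0.0, -0.0]
gripper_width: 0.0093
grip_force: 25.0
t: 12.9
eef_pos: [0.6361, -0.1688, 0.3352]
tool_rot: [0.002, -0.0, 1.0, -0.001]
contact_force: [-0.1, -0.0, -0.2]
gripper_width: 0.0394
grip_force: 0.0
12.9 [ 0.6361 -0.1688  0.3352] [ 2.4e-03 -1.0e-04  1.0e+00 -6.0e-04]
```

View pics/w8.png

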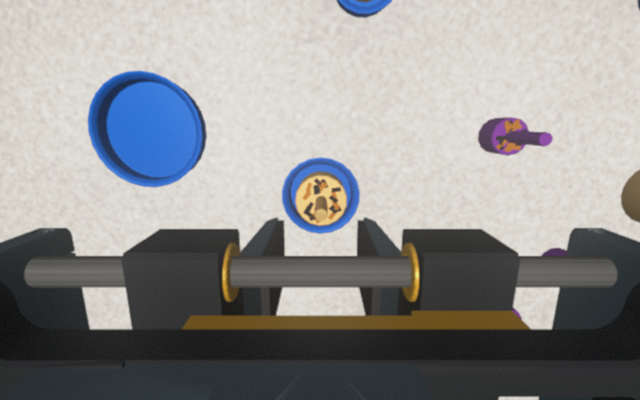

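```bash
python3 -m handwheel '[[[0,0.04,0],[0,0,0],-0.13],[[0,0.04,0],[0,0,0],-0.13],[[0,0.04,0],[0,0,0],-0.13],[[0,0.04,0],[0,0,0],-0.13],[[0,0.04,0],[0,0,0],-0.13],[[0,0.04,0],[0,0,0],-0.13],[[0,0.04,0],[0,0,0],-0.13],[[0,0.0395,0],[0,0,0],-0.13],[[0,0,0.02],[0,0,0],-0.13],[[0,0,0],[0,0,0],-0.13],[[0,0,0],[0,0,0],-0.13],[[0,0,0],[0,0,0],-0.13]]'
python3 m1.py w9.png | grep -E "cake_medium|^[0-9]"
```

```text
t: 13.95
eef_pos: [0.6358, 0.1498, 0.3119]
tool_rot: [-0.001, 0.0, 1.0, -0.0]
contact_force: [-0.3, -0.3, 0.6]
gripper_width: 0.0397
grip_force: 0.0
13.95 [0.6358 0.1498 0.3119] [-1.1e-03  4.0e-04  1.0e+00 -4.0e-04] [ 0.21  0.51  1.51 -0.    1.13 -1.36] 0.0397
cake_medium [325. 205.] [635.7 151.6] 0.935
```

```bash
python3 -m handwheel '[[[0,0.0015,0.03],[0,0,0],-0.13],[[0,0,0.03],[0,0,0],-0.13],[[0,0,0.015],[0,0,0],-0.13],[[0,0,0.008],[0,0,0],-0.13],[[0,0,0],[0,0,0],-0.13],[[0,0,0],[0,0,0],-1],[[0,0,0],[0,0,0],-1],[[0,0,0],[0,0,0],-1],[[0,0,0],[0,0,0],-1],[[0,0,0],[0,0,0],-1],[[0,0,0],[0,0,0],-1],[[0,0,0],[0,0,0],-1]]' 30
python3 -m handwheel '[[[0,0,0],[0,0,0],-1],[[0,0,-0.01],[0,0,0],-1],[[0,0,-0.03],[0,0,0],-1],[[0,0,-0.03],[0,0,0],-1],[[0,0,-0.03],[0,0,0],-1],[[0,0,0],[0,0,0],-1],[[0,0,0],[0,0,0],-1]]'
```

```text
t: 15.0
eef_pos: [0.636, 0.1523, 0.2306]
tool_rot: [0.001, -0.0, 1.0, 0.0]
contact_force: [-0.6, -0.8, 3.2]
gripper_width: 0.009
grip_force: 30.0
t: 15.58
eef_pos: [0.636, 0.1524, 0.332]
tool_rot: [0.002, -0.0, 1.0, 0.001]
contact_force: [-0.3, 0.0, -1.8]
gripper_width: 0.0095
grip_force: 30.0
```

```bash
python3 -m handwheel '[[[0.013,-0.001,0],[0,0,0],-1],[[0.03,-0.002,0],[0,0,0],-1],[[0.03,-0.003,0],[0,0,0],-1],[[0.03,-0.003,0],[0,0,0],-1],[[0.03,-0.003,0],[0,0,0],-1],[[0.025,-0.002,0],[0,0,0],-1],[[0.015,-0.001,0],[0,0,0],-1],[[0.008,0,0],[0,0,0],-1],[[0,0,0.02],[0,0,0],-1],[[0,0,0.02],[0,0,0],-1],[[0,0,0],[0,0,0],-1],[[0,0,0],[0,0,0],-1]]'
python3 m1.py w10.png | grep -E "mould_|^[0-9]"; python3 - <<'E'
from h import *
w=cam('wrist');print(state()['eef_pos'].round(4),proj(w,ring(.4552,.1373,.02,.0435)[::10]).round())
E
```

```text
t: 16.58
eef_pos: [0.4548, 0.1372, 0.2886]
tool_rot: [-0.002, -0.0, 1.0, -0.0]
contact_force: [1.1, 0.6, 0.3]
gripper_width: 0.0092
grip_force: 30.0
16.5833 [0.4548 0.1372 0.2886] [-1.7e-03 -1.0e-04  1.0e+00 -4.0e-04] [ 0.27  0.28  1.96  0.    0.91 -1.3 ] 0.0092
mould_medium [324. 211.] [455.  138.6] 0.304
[0.4555 0.1374 0.2901] [[321. 264.]
 [376. 211.]
 [316. 157.]
 [266. 219.]]
```

View pics/w10.png

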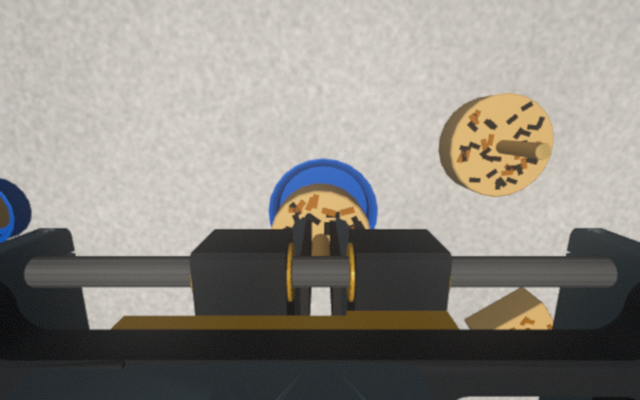

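```bash
python3 -m handwheel '[[[0,0.001,0.02],[0,0,0],-1],[[0,0,0.015],[0,0,0],-1],[[0,0,0.01],[0,0,0],-1],[[0,0,0.006],[0,0,0],-1],[[0,0,0.004],[0,0,0],-1],[[0,0,0],[0,0,0],-1],[[0,0,0],[0,0,0],-1]]'
python3 -m handwheel '[[[0,0,0],[0,0,0],-0.13],[[0,0,0],[0,0,0],-0.13],[[0,0,0],[0,0,0],-0.13],[[0,0,0],[0,0,0],-0.13],[[0,0,0],[0,0,0],-0.13],[[0,0,-0.03],[0,0,0],-0.13],[[0,0,-0.04],[0,0,0],-0.13],[[0,0,-0.03],[0,0,0],-0.13],[[0,0,0],[0,0,0],-0.13],[[0,0,0],[0,0,0],-0.13]]'
python3 look.py w11.png; python3 m1.py w11b.png | grep cake_large
```

```text
t: 17.27
eef_pos: [0.4552, 0.1383, 0.2353]
tool_rot: [0.001, -0.0, 1.0, 0.0]
contact_force: [-0.5, -0.4, -0.7]
gripper_width: 0.0091
grip_force: 30.0
t: 18.1
eef_pos: [0.455, 0.1383, 0.3364]
tool_rot: [0.002, -0.0, 1.0, 0.001]
contact_force: [-0.5, -0.7, -0.1]
gripper_width: 0.04
grip_force: 0.0
18.1 [0.455  0.1383 0.3364] [ 2.1e-03 -1.0e-04  1.0e+00  6.0e-04]
cake_large [468. 140.] [402.2 266. ] 0.939
```

View pics/w11.png

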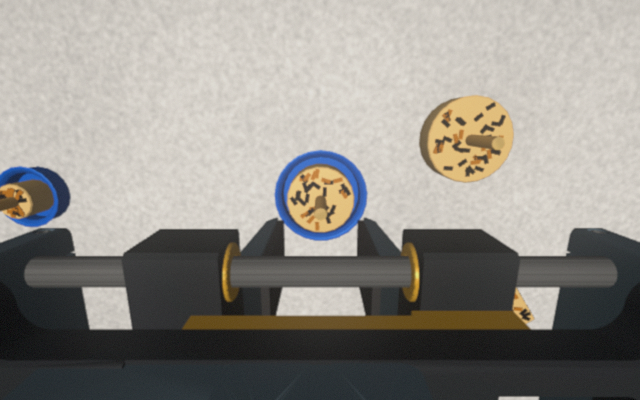

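```bash
python3 -m handwheel '[[[0.013,0.032,0],[0,0,0],-0.13],[[0.014,0.032,0],[0,0,0],-0.13],[[0.013,0.032,0],[0,0,0],-0.13],[[0.013,0.032,0],[0,0,0],-0.13],[[0,0,0.02],[0,0,0],-0.13],[[0,0,0],[0,0,0],-0.13],[[0,0,0],[0,0,0],-0.13],[[0,0,0],[0,0,0],-0.13]]'
python3 m1.py w12.png | grep -E "cake_large|^[0-9]"
```

```text
t: 18.87
eef_pos: [0.4019, 0.2656, 0.3141]
tool_rot: [-0.001, 0.0, 1.0, -0.001]
contact_force: [-0.4, 0.1, 0.9]
gripper_width: 0.0392
grip_force: 0.0
18.8667 [0.4019 0.2656 0.3141] [-9.e-04  3.e-04  1.e+00 -7.e-04] [ 0.56  0.26  1.91 -0.    0.98 -1.01] 0.0392
cake_large [324. 205.] [402.  266.9] 0.944
```

```bash
python3 -m handwheel '[[[0,0.001,0.03],[0,0,0],-0.13],[[0,0,0.03],[0,0,0],-0.13],[[0,0,0.015],[0,0,0],-0.13],[[0,0,0.01],[0,0,0],-0.13],[[0,0,0],[0,0,0],-0.13],[[0,0,0],[0,0,0],-1],[[0,0,0],[0,0,0],-1],[[0,0,0],[0,0,0],-1],[[0,0,0],[0,0,0],-1],[[0,0,0],[0,0,0],-1],[[0,0,0],[0,0,0],-1],[[0,0,0],[0,0,0],-1]]' 35
python3 -m handwheel '[[[0,0,0],[0,0,0],-1],[[0,0,-0.01],[0,0,0],-1],[[0,0,-0.03],[0,0,0],-1],[[0,0,-0.035],[0,0,0],-1],[[0,0,-0.035],[0,0,0],-1],[[0,0,0],[0,0,0],-1],[[0,0,0],[0,0,0],-1]]'
```

```text
t: 19.92
eef_pos: [0.402, 0.2673, 0.2305]
tool_rot: [0.001, -0.0, 1.0, 0.0]
contact_force: [-0.3, -0.9, 4.8]
gripper_width: 0.009
grip_force: 35.0
t: 20.5
eef_pos: [0.4019, 0.2674, 0.3412]
tool_rot: [0.002, -0.0, 1.0, 0.001]
contact_force: [-0.2, -0.0, -2.6]
gripper_width: 0.0092
grip_force: 35.0
```

```bash
python3 -m handwheel '[[[-0.005,-0.018,0],[0,0,0],-1],[[-0.011,-0.037,0],[0,0,0],-1],[[-0.011,-0.037,0],[0,0,0],-1],[[-0.011,-0.037,0],[0,0,0],-1],[[-0.011,-0.037,0],[0,0,0],-1],[[-0.011,-0.037,0],[0,0,0],-1],[[-0.011,-0.037,0],[0,0,0],-1],[[-0.011,-0.037,0],[0,0,0],-1],[[-0.011,-0.037,0],[0,0,0],-1],[[-0.011,-0.037,0],[0,0,0],-1],[[-0.011,-0.037,0],[0,0,0],-1],[[-0.011,-0.037,0],[0,0,0],-1]]'
python3 -m handwheel '[[[-0.011,-0.037,0],[0,0,0],-1],[[-0.011,-0.037,0],[0,0,0],-1],[[-0.011,-0.037,0],[0,0,0],-1],[[-0.011,-0.037,0],[0,0,0],-1],[[-0.003,-0.013,0],[0,0,0],-1],[[-0.0014,-0.0074,0],[0,0,0],-1],[[0,0,0.02],[0,0,0],-1],[[0,0,0.02],[0,0,0],-1],[[0,0,0],[0,0,0],-1],[[0,0,0],[0,0,0],-1],[[0,0,0],[0,0,0],-1]]'
python3 look.py w13.png; python3 - <<'E'
from h import *
w=cam('wrist');print(state()['eef_pos'].round(4),proj(w,ring(.5763,-.326,.02,.0505)[::10]).round())
E
```

```text
t: 21.5
eef_pos: [0.5274, -0.1595, 0.3372]
tool_rot: [-0.002, 0.0, 1.0, 0.001]
contact_force: [1.5, 0.0, -2.1]
gripper_width: 0.0095
grip_force: 35.0
t: 22.42
eef_pos: [0.5764, -0.3254, 0.3]
tool_rot: [-0.0, -0.001, 1.0, 0.0]
contact_force: [-0.4, -0.1, -2.2]
gripper_width: 0.0089
grip_force: 35.0
22.4167 [ 0.5764 -0.3254  0.3   ] [-1.e-04 -5.e-04  1.e+00  2.e-04]
[ 0.5766 -0.3257  0.301 ] [[320. 266.]
 [382. 206.]
 [315. 146.]
 [259. 215.]]
```

View pics/w13.png

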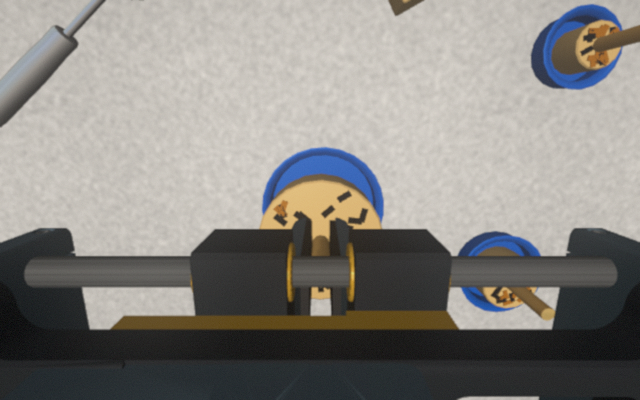

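```bash
python3 -m handwheel '[[[-0.0005,0.001,0.02],[0,0,0],-1],[[0,0,0.02],[0,0,0],-1],[[0,0,0.01],[0,0,0],-1],[[0,0,0.008],[0,0,0],-1],[[0,0,0.005],[0,0,0],-1],[[0,0,0.002],[0,0,0],-1],[[0,0,0],[0,0,0],-1],[[0,0,0],[0,0,0],-1]]'
python3 -m handwheel '[[[0,0,0],[0,0,0],-0.13],[[0,0,0],[0,0,0],-0.13],[[0,0,0],[0,0,0],-0.13],[[0,0,0],[0,0,0],-0.13],[[0,0,0],[0,0,0],-0.13],[[0,0,-0.03],[0,0,0],-0.13],[[0,0,-0.04],[0,0,0],-0.13],[[0,0,-0.04],[0,0,0],-0.13],[[0,0,-0.04],[0,0,0],-0.13],[[0,0,0],[0,0,0],-0.13],[[0,0,0],[0,0,0],-0.13]]'
python3 - <<'E'
from h import *
a=cam('wrist')['img'][:240];b=cam('scene')['img'][110:350,:520]
o=np.zeros((480,640,3),np.uint8);o[:240]=a;o[240:,:520]=b;cv2.imwrite('pics/fin.png',o)
E
```

```text
t: 23.18
eef_pos: [0.5771, -0.3253, 0.2356]
tool_rot: [0.001, -0.0, 1.0, -0.0]
contact_force: [0.2, 0.3, -1.7]
gripper_width: 0.0089
grip_force: 35.0
t: 24.1
eef_pos: [0.577, -0.3253, 0.3883]
tool_rot: [0.003, -0.0, 1.0, -0.002]
contact_force: [0.9, 0.3, -0.8]
gripper_width: 0.0397
grip_force: 0.0
```

View pics/fin.png

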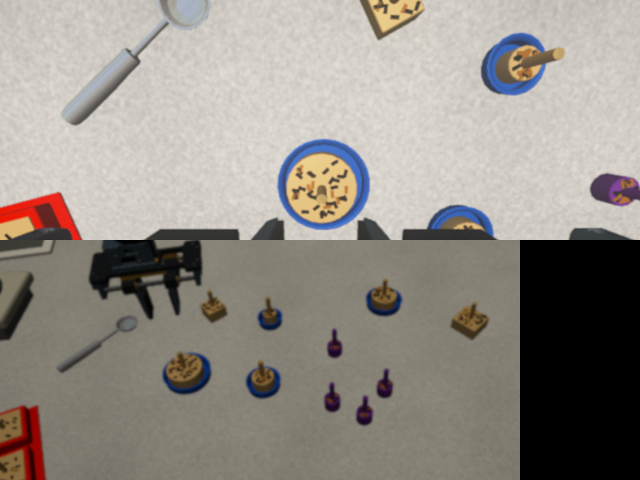

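All four round cakes sit upright in their own moulds. In the scene crop they are at (269,318), (263,380), (384,298) and (186,371). The square cakes and the purple look-alikes have not moved.

```bash
python3 -c "
from workcell import close_job
print(close_job())"
```

```text
the job is handed in; nothing more can be done
None
```

All four round cakes are back in the moulds of their own size, stick up, placed smallest to largest, and the job is handed in at about 24 s of the 109 s allowed.

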